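Sweep the crush washers into the catch

TASK

Sweep the two loose copper crush washers across the cart top with your fingertips and in through the open side of the three-sided steel catch, so that both lie flat and wholly inside it. Slide them steadily along the metal: do not lift, tip up or flick them. Leave the flange adapter, the coupler cover and the gland nut where they stand.

Things in the scene. Friction and masses are not known exactly. Their poses are not given: they have to be found in the camera images.
- washer1_mid (a point): centre (half-way up, 5 mm above the cart top) of one copper crush-washer spacer, a flat ring 40 mm outside diameter, 24 mm hole, 10 mm thick, about 70 g, lying flat on the cart top and free to slide
- washer2_mid (a point): centre (half-way up, 5 mm above the cart top) of the other, identical washer: copper crush-washer spacer, a flat ring 40 mm outside diameter, 24 mm hole, 10 mm thick, about 70 g, lying flat on the cart top and free to slide
- washer1: the same first washer; origin at the centre of its underside
- washer2: the same second washer; origin at the centre of its underside
- catch: three-sided catch of dark sheet steel fixed to the cart top, which is its floor (no step or lip at the open side). Inside 160 mm along x, 110 mm along y; walls 5 mm thick, 30 mm high. Origin on the cart top, centre of the inside; z up. Its side at y = -55 mm is fully open; +y points in to the back wall (inner face y = +55 mm); side walls' inner faces at x = -80 and +80 mm
- flange_mid (a point): middle (20 mm up) of the cast steel flange adapter: round flange 80 mm across and 12 mm thick with a 45 mm hub, 40 mm high in all, 0.65 kg, loose; to be left alone
- cover_mid (a point): middle (18 mm up) of the purple plastic coupler cover: cap 60 mm across, 36 mm high, light and loose; to be left alone
- nut_mid (a point): middle (15 mm up) of the green iron gland nut: hexagon 46 mm across flats (53 mm across corners), 30 mm high, loose; to be left alone
There are look-alikes about, which are no part of the job. What is shaped like the washer1 but purple is not meant. Leave any turquoise look-alike of the washer2 alone.

How it is judged:
At the end, for the whole second after the job is handed in: Both washers lie flat and at rest on the cart top inside the catch, wholly past its open side (centre at least 19 mm in from the mouth line), and the flange adapter, cover and nut are within 20 mm of where they stood (y of washer1_mid in the frame of catch between -0.036 and 0.045 m and x of washer1_mid in the frame of catch between -0.07 and 0.07 m and height (world z) of washer1_mid between 0.001 and 0.009 m and linear speed of each of washer1, washer2 below 0.02 m/s and y of washer2_mid in the frame of catch between -0.036 and 0.045 m and x of washer2_mid in the frame of catch between -0.07 and 0.07 m and height (world z) of washer2_mid between 0.001 and 0.009 m and distance of each of flange_mid, cover_mid, nut_mid from where it was at the start of the episode below 0.02 m); the robot touches nothing.
It fails at once if a washer was lifted or tipped up (its centre rose 9 mm or more) (height (world z) of any of washer1_mid, washer2_mid above 0.014 m).
It fails at once if a washer was flicked (faster than 0.8 m/s) (linear speed of any of washer1, washer2 above 0.8 m/s).
It fails at once if the flange adapter was moved more than 20 mm (distance of flange_mid from where it was at the start of the episode above 0.02 m).
It fails at once if the coupler cover was moved more than 20 mm (distance of cover_mid from where it was at the start of the episode above 0.02 m).
It fails at once if the gland nut was moved more than 20 mm (distance of nut_mid from where it was at the start of the episode above 0.02 m).
It also fails if it takes over 64 s, if anything falls off the work surface, if the arm or the gripper's body presses on something with over 40 N, if the wrist force passes 120 N, or if a joint passes its speed limit or range.

ROBOT

A 7-joint arm with a two-finger parallel gripper is mounted at the origin on the work surface. World frame = base frame: x ahead of the robot, y to its left, z up, the work surface at z = 0. Lengths are in m, angles in rad, forces in N, time in s.
With the tool pointing down it reaches from about 0.4 to 0.875 m from the base axis. Payload 6.5 kg.
Tool frame: the origin (TCP) lies midway between the tips of the shut fingers; the grasp point (between the pads) lies 19 mm behind it (arm.grip_depth is the x of the grasp point in the tool frame, in m); x points along the fingers, z is the direction in which the jaws open and shut, and the axes are right-handed (so a half turn about x gives the same grasp; the last joint's range is limited). The gripper opens to 85 mm and grips with 20 to 120 N. Pads are 22 mm wide; open, the fingers measure 114 mm over their backs; the gripper's body (76 mm by 85 mm) begins 54 mm behind the grasp point. The pads swing forward as they close: fully open they stand 13 mm farther back than shut.
Start: joints at [-1.352, 0.536, -0.004, 1.538, 0.003, 1.067, -0.071], TCP at [0.183, 0.624, 0.231] pointing down, gripper open.
Joint ranges: [-2.7, 2.7], [-0.37, 2.16], [-1.27, 1.26], [0.24, 2.4], [-1.31, 4.45], [0.19, 1.91], [-2.76, 2.76]. Speed limits (rad/s): [2.39, 2.39, 3.14, 3.14, 3.14, 3.14, 3.14].

INTERFACE

Orientations are given as a rotation vector (axis times angle).
In Python, from bench import arm gives the robot as it stands.
- The arm moves only by the shell command python3 -m creep 'ROWS' [OPENING]. ROWS is JSON, a list of rows, each a list of 4 numbers: the shift along the tool's x, y, z in mm, then the turn about the tool's x in degrees. A call has 1 to 8 rows; each row is the pose to reach, as a shift and turn from the pose measured when the call began, along the tool's axes at that moment; what a row does not reach only later rows make up. A row lasts 1/8 s, in which the tool goes at most 62.5 mm and 10.7 degrees, less where a joint would pass 70% of its speed; a pose out of reach is approached as far as the arm can. A call with a gripper value outside its range is refused whole. OPENING is the closure, from 0 (fully open) to 1 (shut), set as the call begins (- or left out, the last holds). The fingers move at their own pace and stop on an object; the grip force is fixed at half the most. Time passes only in rows, so rows that repeat a pose let the fingers close. It gives the time, the measured TCP pose, the force and the opening at its end, in the units of the state.
- arm.read_state(): the state, without advancing time (a new reading comes with each control period).
- arm.grab_frame(name): name is "scene" or "top"; returns the picture (384x512x3 uint8, red, green, blue); there is no depth.
- arm.camera_params(name): a dict with "K" (3x3 intrinsics, pixels), "k1" (the pictures are not rectified: a ray, as slopes to the right and down, at radius r is drawn at 1 + k1 r^2 times it, then the intrinsics apply), "R" (3x3) and "t" (3): a world point X has camera coordinates R X + t. Camera axes: x right, y down, z forward; pixel columns grow to the right and rows downward; lengths in m; the calibration is good to about 2 mm. A picture is of the moment at which its call begins. camera_params takes no time and is no camera call.
- arm.close_job(): hands the job in, once; it reports no verdict.
Trained networks look in the newest picture that a camera, given by its name, has taken for a name from the list of things; names that differ only in an ending like _2 or _b are one class to them, and where a whole thing is asked for, a point or a joint stands for the part that bears it (a point fixed in the world has none). Each returns a list of dicts, best first, with "confidence" (0 to 1); they miss things now and then, are a little off and sometimes report something else, mostly with a low value. They report only what shows in the picture. A call takes as long as a camera call. They do not tell look-alikes from the thing itself.
- arm.look_for(camera, query): "centre" ([x, y, z] in m, in world coordinates, good to about 4 mm: the middle of the surface that is visible of it).
The state is a dict: "time_s": time; "joint_positions": joint angles; "dq": joint speeds; "effort": joint torques, N m; "tool_pos": TCP position; "eef_rot": TCP orientation; "force": force on the tool from outside, world axes, zero at the start; "moment": the same for the moment, N m; "gripper_width": opening from 0.0 (shut) to 1.0 (fully open).
Only numpy, scipy, OpenCV 4.12 (cv2) and the standard library are available. Lean on these libraries where they do the work, as an engineer would, in place of code of your own. Each camera call takes 0.05 s, during which the arm holds its last target.

## Working session

There is one attempt and no reset: what is moved stays moved. The work goes in short steps, Python scripts to look and compute and a shell command to move; the robot and the scene stay as the last step left them, time stands still between calls to the robot, and variables do not carry over. Pictures are saved under pics/ and viewed, and the job is handed in when it is done.

```bash
ls; mkdir -p pics
python3 - <<'E'
from bench import arm
import cv2
for n in("scene","top"):
    im=arm.grab_frame(n); cv2.imwrite(f"pics/{n}0.png",im[:,:,::-1])
    for q in("washer1","catch","flange_mid","cover_mid","nut_mid"):
        print(n,q,[([round(float(v),3) for v in d["centre"]],round(d["confidence"],2)) for d in arm.look_for(n,q)])
s=arm.read_state();print(s)
E
```

```text
pics
scene washer1 [([0.709, -0.002, 0.016], 0.74), ([0.504, -0.099, 0.008], 0.73), ([0.549, -0.192, 0.01], 0.67), ([0.637, -0.08, 0.012], 0.6)]
scene catch [([0.596, 0.263, 0.015], 0.71)]
scene flange_mid [([0.39, 0.053, 0.014], 0.85)]
scene cover_mid [([0.56, -0.299, 0.023], 0.93), ([0.597, 0.269, 0.02], 0.73)]
scene nut_mid [([0.792, 0.065, 0.021], 0.95)]
top washer1 [([0.711, -0.005, 0.006], 0.58), ([0.378, 0.044, 0.013], 0.18)]
top catch [([0.519, 0.284, 0.021], 0.77)]
top flange_mid [([0.545, -0.306, 0.035], 0.16)]
top cover_mid []
top nut_mid [([0.777, 0.058, 0.021], 0.48)]
{'time_s': 0.6, 'joint_positions': array([-1.35222867,  0.53640199, -0.00441073,  1.53790483,  0.00259472,
        1.0672768 , -0.07118603]), 'dq': array([ 0.00107871,  0.0004989 ,  0.00225861, -0.00033269, -0.00100827,
        0.00011954,  0.00136921]), 'effort': array([-4.42631663e-04, -5.83069038e+01,  1.04748286e+00, -2.59332347e+01,
        1.23918083e-02,  2.18616078e-03, -6.36210274e-06]), 'tool_pos': array([0.18259813, 0.62382202, 0.2312866 ]), 'eef_rot': array([-0.99694984,  1.33051177,  0.99694245]), 'force': array([-0.25588416, -0.06044197, -0.45869657]), 'moment': array([-0.0108444 ,  0.00742236, -0.00480145]), 'gripper_width': 0.9998809816665147}
```

View pics/scene0.png

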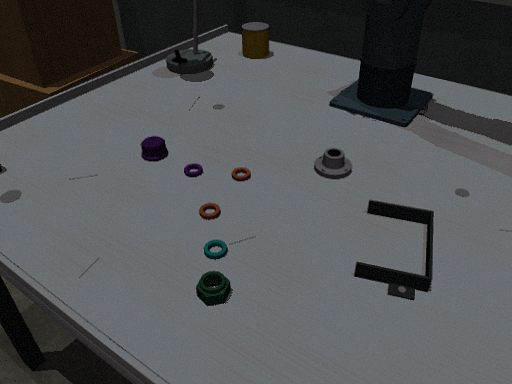

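View pics/top0.png

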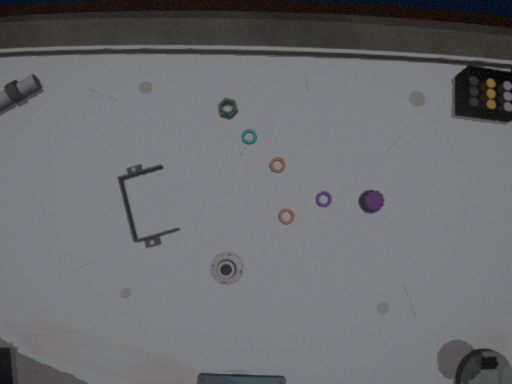

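The copper washers are at top (277,165) and (286,216). The turquoise (249,136) and purple (323,199) rings are look-alikes. The catch's mouth faces right, between its wall ends at (162,167) and (178,230).

```bash
cat > h.py <<'E'
from bench import arm
import cv2, numpy as np
def ray(n,uv,z):
    p=arm.camera_params(n);K=np.array(p["K"]);k1=p["k1"];R=np.array(p["R"]);t=np.array(p["t"])
    d=np.array([(uv[0]-K[0,2])/K[0,0],(uv[1]-K[1,2])/K[1,1]]);s=d.copy()
    for _ in range(30): s=d/(1+k1*(s@s))
    v=R.T@np.array([s[0],s[1],1]);c=-R.T@t
    return c+v*(z-c[2])/v[2]
def blobs(im,lo,hi,smin=80,vmin=40,amin=15):
    h=cv2.cvtColor(im,cv2.COLOR_RGB2HSV);m=cv2.inRange(h,(lo,smin,vmin),(hi,255,255))
    m=cv2.morphologyEx(m,cv2.MORPH_CLOSE,np.ones((9,9)))
    n,l,st,c=cv2.connectedComponentsWithStats(m)
    return [(c[i],st[i,4],st[i,:4]) for i in range(1,n) if st[i,4]>=amin]
def washers(n,show=True):
    im=arm.grab_frame(n);out=[]
    for c,a,b in blobs(im,2,14):
        w=ray(n,c,0.006); 
        if 0.3<w[0]<0.9 and abs(w[1])<0.5: out.append(w); print(n,c.round(1),a,w.round(4))
    return im,out
E
python3 - <<'E'
from h import *
for n in("top","scene"):
    im,_=washers(n)
    for nm,lo,hi in(("turq",80,95),("purp",125,150),("green",55,78)):
        for c,a,b in blobs(im,lo,hi): print(n,nm,c.round(1),a,ray(n,c,0.01).round(3))
    cv2.imwrite(f"pics/{n}1.png",cv2.resize(im[130:280,90:260] if n=="top" else im[170:310,330:460],None,fx=4,fy=4,interpolation=cv2.INTER_CUBIC)[:,:,::-1])
# scene scale
print(ray("top",(227,268),0.0),ray("top",(371,201),0.036))
E
```

```text
top [277.2 164.4] 169 [ 0.6372 -0.0773  0.006 ]
top [286.1 216. ] 178 [ 0.5063 -0.1022  0.006 ]
top turq [248.8 135.9] 173 [ 0.709 -0.003  0.01 ]
top purp [371.9 200.6] 345 [ 0.55 -0.32  0.01]
top purp [323.4 198.6] 168 [ 0.552 -0.195  0.01 ]
scene [240. 173.] 170 [ 0.5058 -0.1018  0.006 ]
scene [208.9 209.7] 231 [ 0.6358 -0.0763  0.006 ]
scene turq [214.6 247.7] 297 [0.711 0.001 0.01 ]
scene purp [151.4 144. ] 211 [ 0.533 -0.34   0.01 ]
scene purp [192.5 168.5] 143 [ 0.554 -0.192  0.01 ]
scene green [212.4 285.6] 369 [0.777 0.052 0.01 ]
[0.37239182 0.04270553 0.        ] [ 0.54637798 -0.30946128  0.036     ]
```

View pics/top1.png

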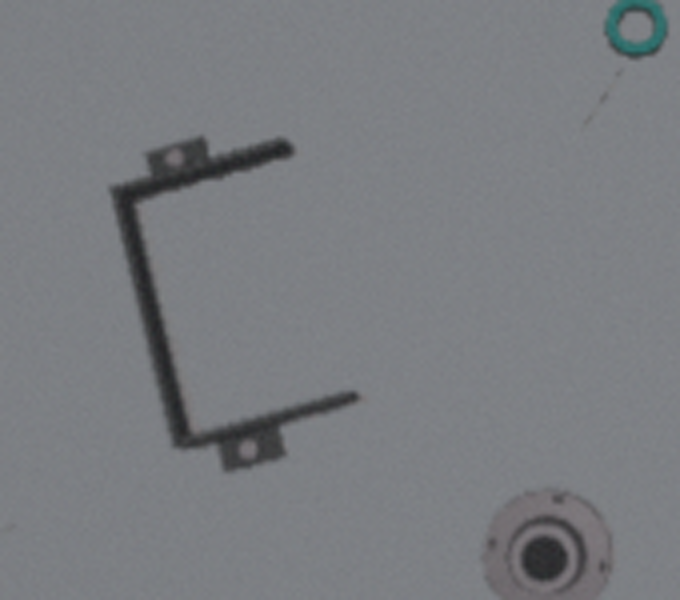

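Run:
```python
from h import *
for n,u in (("bo_top",(118,176.8)),("bo_bot",(134.5,241.7)),("m_top",(163,166.5)),("m_bot",(180,229))):
    print(n,ray("top",u,0.03).round(4))
# fit from segmentation: dark
p=arm.camera_params("top");print(-np.array(p["R"]).T@np.array(p["t"]))
im=arm.grab_frame("top");g=cv2.cvtColor(im,cv2.COLOR_RGB2GRAY)
m=(g<85)[150:260,105:190]; m=m.astype(np.uint8)
n,l,st,c=cv2.connectedComponentsWithStats(m);i=1+np.argmax(st[1:,4]);print(st[i])
ys,xs=np.nonzero(l==i);obs=np.zeros(im.shape[:2],np.uint8);obs[ys+150,xs+105]=255
dt_=cv2.GaussianBlur(obs,(0,0),1.2).astype(float)
P=p;K=np.array(P["K"]);R=np.array(P["R"]);t=np.array(P["t"]);k1=P["k1"]
def proj(X):
    q=X@R.T+t;s=q[:,:2]/q[:,2:];s=s*(1+k1*(s**2).sum(1,keepdims=True));return s@K[:2,:2].T+K[:2,2]
bx=[(-.085,-.08,-.055,.06),(.08,.085,-.055,.06),(-.085,.085,.055,.06)]
def render(q):
    c,s=np.cos(q[2]),np.sin(q[2]);o=np.zeros(im.shape[:2],np.uint8);f=8
    o=np.zeros((384*4,512*4),np.uint8)
    for x0,x1,y0,y1 in bx:
        L=np.array([[x,y,z] for x in(x0,x1) for y in(y0,y1) for z in(0,.03)])
        W=np.c_[q[0]+c*L[:,0]-s*L[:,1],q[1]+s*L[:,0]+c*L[:,1],L[:,2]]
        h=cv2.convexHull((((proj(W)+.5)*4-.5)).astype(np.float32))
        cv2.fillConvexPoly(o,np.round(h*16).astype(np.int32),255,shift=4)
    o=cv2.resize(o,(512,384),interpolation=cv2.INTER_AREA)
    return cv2.GaussianBlur(o,(0,0),1.2).astype(float)
from scipy.optimize import minimize
best=None
for a in (-.3,-.15,0,.1):
    r=minimize(lambda q:((render(q)-dt_)[140:270,95:200]**2).mean(),[.565,.265,a],method="Nelder-Mead",options=dict(initial_simplex=[[.565,.265,a],[.6,.265,a],[.565,.3,a],[.565,.265,a+.2]]))
    if best is None or r.fun<best.fun: best=r
print(best.x,best.fun)
q=best.x;np.save("catch.npy",q)
def C(x,y):c,s=np.cos(q[2]),np.sin(q[2]);return (q[0]+c*x-s*y,q[1]+s*x+c*y)
for n,a in(("mouth+",(.08,-.055)),("mouth-",(-.08,-.055)),("in+",(.03,-.0)),("in-",(-.03,-.0)),("back",(0,.055))): print(n,np.round(C(*a),4))
for w in((.6365,-.0768),(.506,-.102)):
    c,s=np.cos(q[2]),np.sin(q[2]);d=np.array(w)-q[:2];print("local",c*d[0]+s*d[1],-s*d[0]+c*d[1])
from scipy.spatial.transform import Rotation as Ro
print(Ro.from_rotvec(arm.read_state()["eef_rot"]).as_matrix().round(3))
```

```text
bo_top [0.592  0.3234 0.03  ]
bo_bot [0.4313 0.2715 0.03  ]
m_top [0.6207 0.2096 0.03  ]
m_bot [0.4661 0.1593 0.03  ]
[ 0.45380217 -0.02278442  0.97546703]
[ 13  15  62  83 819]
[0.52888245 0.24365951 0.30279464] 543.7142124542124
mouth+ [0.6216 0.215 ]
mouth- [0.4689 0.1673]
in+ [0.5575 0.2526]
in- [0.5002 0.2347]
back [0.5125 0.2962]
local 0.007164233442433707 -0.3379711612775108
local -0.12491327487294818 -0.32311108734767396
[[ 0.    -0.96   0.281]
 [ 0.     0.281  0.96 ]
 [-1.    -0.     0.   ]]
```

```bash
cat >> h.py <<'E'
from scipy.spatial.transform import Rotation as Ro
q=np.load("catch.npy");c_,s_=np.cos(q[2]),np.sin(q[2]);M=np.array([[c_,-s_],[s_,c_]])
def W(l): return q[:2]+M@np.array(l)
def L(w): return M.T@(np.array(w)[:2]-q[:2])
def to(local,z):
    s=arm.read_state();R=Ro.from_rotvec(s["eef_rot"]).as_matrix();p=s["tool_pos"]
    d=R.T@(np.r_[W(local),z]-p)*1000
    zx=R[:,2];a=np.arctan2(zx[1],zx[0]);e=(a-q[2]+np.pi/2)%np.pi-np.pi/2
    print("t",round(s["time_s"],2),"local",L(p).round(4),"z",p[2].round(4),"F",s["force"].round(1),"gw",round(s["gripper_width"],3))
    print("shift",d.round(1),"turn",np.degrees(e).round(1))
E
python3 -c "
from h import *
to((.005,-.40),.12)"
```

```text
t 0.75 local [-0.2171  0.4661] z 0.2313 F [-0.2  0.  -0.4] gw 1.0
shift [ 111.3 -665.  -597.7] turn 56.3
```

```bash
python3 -m creep '[[0,-40,-35,7],[0,-80,-70,14],[0,-120,-108,21],[0,-160,-144,28],[0,-200,-180,35],[0,-240,-216,42],[0,-280,-252,49],[0,-320,-288,56]]' 0.69; python3 -c "
from h import *
to((.005,-.40),.12)"
```

```text
time_s: 1.75
tool_pos: [0.4097, 0.2562, 0.2317]
eef_rot: [-0.239, 1.557, 0.24]
force: [-0.7, 0.3, -0.0]
gripper_width: 0.312
t 1.75 local [-0.11    0.0475] z 0.2317 F [-0.7  0.3 -0. ] gw 0.312
shift [ 111.5 -447.8  114. ] turn 0.1
```

```bash
python3 -m creep '[[0,-56,14,0],[0,-112,28,0],[0,-168,42,0],[0,-224,56,0],[20,-280,71,0],[50,-336,85,0],[80,-392,100,0],[110,-448,114,0]]'
python3 - <<'E'
from h import *
to((.005,-.40),.012)
im=arm.grab_frame("scene");cv2.imwrite("pics/s2.png",im[:,:,::-1])
im=arm.grab_frame("top");cv2.imwrite("pics/t2.png",im[:,:,::-1])
E
```

```text
time_s: 2.75
tool_pos: [0.6505, -0.1321, 0.1242]
eef_rot: [-0.239, 1.556, 0.241]
force: [0.9, 0.9, 0.4]
gripper_width: 0.313
t 2.75 local [ 0.004  -0.3949] z 0.1242 F [0.9 0.9 0.4] gw 0.313
shift [112.2  -5.2   0.8] turn 0.2
```

View pics/s2.png

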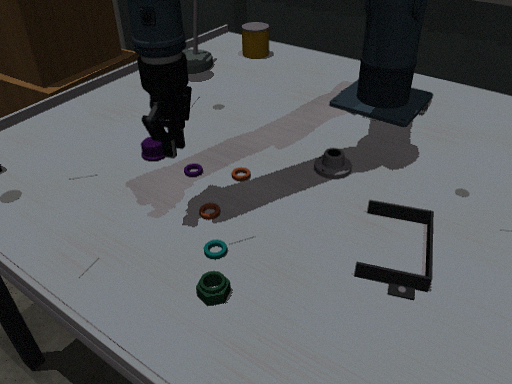

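The gripper, at about (165,150), hangs 12 cm up behind the washer at (209,211). It is clear of the purple ring at (193,170).

```bash
python3 -m creep '[[25,-5,1,0],[50,-5,1,0],[75,-5,1,0],[95,-5,1,0],[108,-5,1,0],[112,-5,1,0],[112,-5,1,0]]'; python3 -c "
from h import *
to((.005,-.40),.004)"
```

```text
time_s: 3.72
tool_pos: [0.6506, -0.1435, 0.0098]
eef_rot: [-0.236, 1.562, 0.231]
force: [-0.5, -0.1, 0.5]
gripper_width: 0.315
t 3.73 local [ 0.0007 -0.4058] z 0.0098 F [-0.5 -0.1  0.5] gw 0.315
shift [5.8 5.9 4.2] turn -0.3
```

```bash
python3 -m creep '[[2,2,2,0],[3,4,3,0],[4,6,4,0],[5,6,4,0],[5,6,4,0]]'; python3 -c "
from h import *
to((.005,-.40),.003)
im=arm.grab_frame('scene');cv2.imwrite('pics/s3.png',cv2.resize(im[90:290,90:290],None,fx=3,fy=3)[:,:,::-1])"
```

```text
time_s: 4.35
tool_pos: [0.6525, -0.1367, 0.0047]
eef_rot: [-0.236, 1.562, 0.231]
force: [-0.6, -0.8, -0.8]
gripper_width: 0.311
t 4.35 local [ 0.0046 -0.3999] z 0.0047 F [-0.6 -0.8 -0.8] gw 0.311
shift [ 1.7 -0.1  0.4] turn -0.3
```

View pics/s3.png

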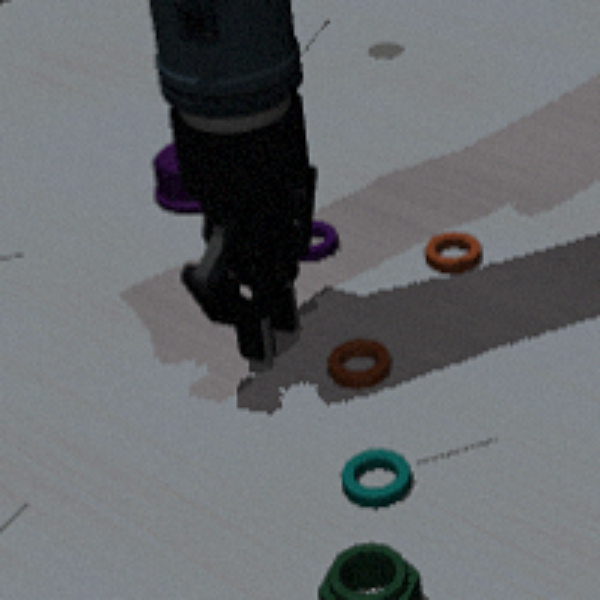

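```bash
python3 -m creep '[[1,0,0,0],[2,0,0,0],[3,0,0,0],[4,0,0,0],[4,0,0,0]]'; python3 -c "
from h import *
to((.005,-.40),.0)"
```

```text
time_s: 5.03
tool_pos: [0.6525, -0.1367, 0.0006]
eef_rot: [-0.236, 1.562, 0.231]
force: [-0.1, -0.3, 0.8]
gripper_width: 0.312
t 5.03 local [ 0.0045 -0.3999] z 0.0006 F [-0.1 -0.3  0.8] gw 0.312
shift [ 0.6 -0.1  0.5] turn -0.3
```

No contact yet at TCP z = 0.6 mm, so the part-open tips sit behind the TCP. I'll probe further down.

```bash
python3 -m creep '[[1,0,0,0],[2,0,0,0],[3,0,0,0],[3,0,0,0]]'; python3 -c "
from h import *
to((.005,-.40),.0)"
```

```text
time_s: 5.52
tool_pos: [0.6528, -0.1368, -0.0001]
eef_rot: [-0.236, 1.561, 0.231]
force: [-7.0, 2.7, 18.5]
gripper_width: 0.311
t 5.53 local [ 0.0048 -0.4001] z -0.0001 F [-7.   2.7 18.5] gw 0.311
shift [-0.1  0.1  0.2] turn -0.3
```

```bash
python3 -m creep '[[-3.5,0,1,0],[-3.5,10,1,0],[-3.5,20,2,0],[-3.5,30,2,0],[-3.5,42,3,0],[-3.5,54,4,0],[-3.5,66,5,0],[-3.5,78,6,0]]'; python3 -c "
from h import *
to((.038,-.02),.0035);im,_=washers('scene');washers('top')
cv2.imwrite('pics/s4.png',cv2.resize(im[110:290,130:330],None,fx=3,fy=3)[:,:,::-1])"
```

```text
time_s: 6.52
tool_pos: [0.6355, -0.0596, 0.0032]
eef_rot: [-0.236, 1.561, 0.232]
force: [-0.2, -1.2, -0.4]
gripper_width: 0.308
t 6.53 local [ 0.0114 -0.3212] z 0.0032 F [-0.2 -1.2 -0.4] gw 0.308
shift [ -1.  301.4  25.1] turn -0.3
scene [240.4 173.4] 188 [ 0.5068 -0.1     0.006 ]
scene [229.2 216.4] 256 [ 0.6291 -0.0328  0.006 ]
top [286.1 216. ] 180 [ 0.5063 -0.1023  0.006 ]
```

View pics/s4.png

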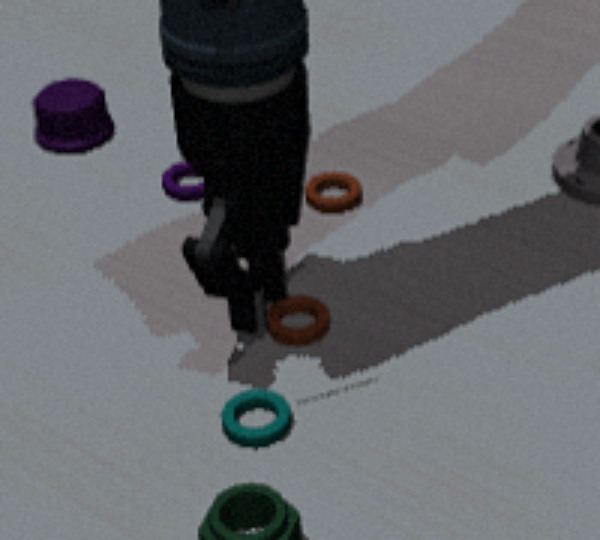

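Washer 1 is seated between the tips at about (298,320) in the crop, flat and moving with them. I'll carry on.

```bash
python3 -m creep '[[0,13,1,0],[0,26,2,0],[0,39,3,0],[0,52,5,0],[0,65,7,0],[0,78,8,0],[0,91,9,0],[0,104,10,0]]'; python3 -m creep '[[0,13,1,0],[0,26,2,0],[0,39,3,0],[0,52,5,0],[0,65,7,0],[0,78,8,0],[0,91,9,0],[0,104,10,0]]'; python3 -c "
from h import *
to((.038,-.02),.0035)
im,w=washers('scene');print([L(x) for x in w])
cv2.imwrite('pics/s5.png',cv2.resize(im[110:310,240:460],None,fx=3,fy=3)[:,:,::-1])"
```

```text
time_s: 7.62
tool_pos: [0.6141, 0.0451, 0.003]
eef_rot: [-0.236, 1.562, 0.234]
force: [0.6, -1.0, 1.4]
gripper_width: 0.311
time_s: 8.62
tool_pos: [0.5927, 0.1483, 0.0028]
eef_rot: [-0.236, 1.562, 0.234]
force: [0.2, -1.0, 0.9]
gripper_width: 0.315
t 8.62 local [ 0.0325 -0.1101] z 0.0028 F [ 0.2 -1.   0.9] gw 0.315
shift [-0.7 90.1  5.2] turn -0.2
scene [240.4 173.5] 187 [ 0.5069 -0.1     0.006 ]
scene [341.2 248. ] 318 [0.5859 0.1757 0.006 ]
[array([-0.12350072, -0.32144987]), array([ 0.03413812, -0.08184428])]
```

View pics/s5.png

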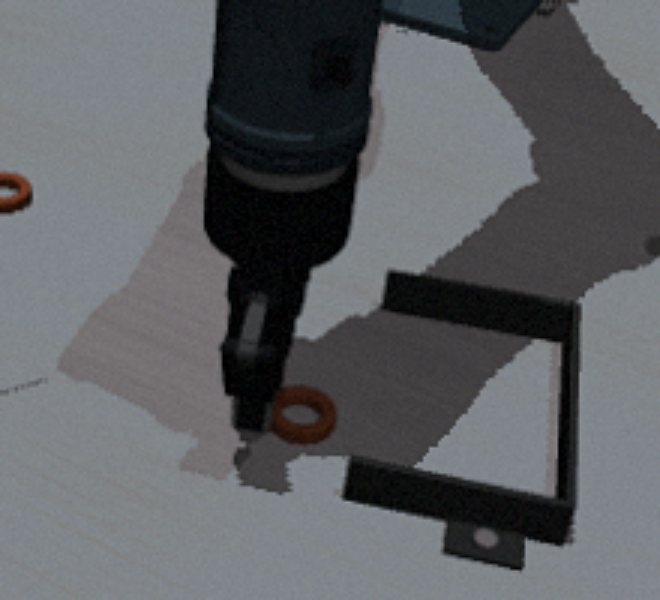

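Washer 1 (crop (303,413)) is lined up with the mouth, clear of the near wall end at (345,480).

```bash
python3 -m creep '[[0,13,1,0],[0,26,2,0],[0,39,3,0],[0,52,4,0],[0,65,4,0],[0,78,4,0],[0,90,4,0],[0,94,4,0]]'; python3 -c "
from h import *
to((.038,-.15),.0035)
im,w=washers('scene');print([L(x) for x in w])
cv2.imwrite('pics/s6.png',cv2.resize(im[110:310,240:460],None,fx=3,fy=3)[:,:,::-1])"
```

```text
time_s: 9.68
tool_pos: [0.5674, 0.2433, 0.0027]
eef_rot: [-0.237, 1.562, 0.239]
force: [-0.3, -0.8, 0.7]
gripper_width: 0.311
t 9.68 local [ 0.0367 -0.0119] z 0.0027 F [-0.3 -0.8  0.7] gw 0.311
shift [  -1.  -138.1    1.3] turn 0.0
scene [240.2 173.2] 180 [ 0.5064 -0.1008  0.006 ]
scene [401.  261.5] 284 [0.5585 0.2714 0.006 ]
[array([-0.12415835, -0.32213827]), array([0.03658521, 0.01768364])]
```

View pics/s6.png

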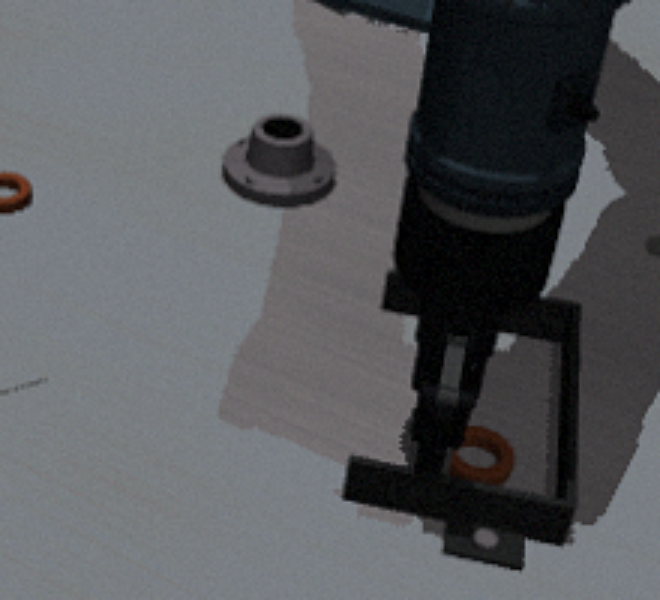

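Washer 1 (crop (481,455)) is inside, at about y = +18 mm. I'll back out, rise, and go behind washer 2.

```bash
python3 -m creep '[[0,-15,0,0],[-5,-35,0,0],[-30,-65,-5,0],[-60,-105,-30,0],[-80,-155,-60,0],[-90,-205,-90,0],[-90,-255,-120,0],[-90,-300,-140,0]]';  python3 -c "
from h import *
to((-.124,-.375),.003)"
```

```text
time_s: 10.72
tool_pos: [0.5224, -0.0896, 0.0935]
eef_rot: [-0.235, 1.562, 0.235]
force: [1.4, -0.2, 0.7]
gripper_width: 0.309
t 10.72 local [-0.1056 -0.3162] z 0.0935 F [ 1.4 -0.2  0.7] gw 0.309
shift [ 90.5 -59.  -17.8] turn -0.2
```

```bash
python3 -m creep '[[0,-25,-9,0],[0,-48,-18,0],[10,-59,-18,0],[30,-59,-18,0],[50,-59,-18,0],[65,-59,-18,0],[70,-59,-18,0],[70,-59,-18,0]]';  python3 -c "
from h import *
to((-.124,-.375),.003)
im,w=washers('scene');print([L(x) for x in w])
cv2.imwrite('pics/s7.png',cv2.resize(im[80:280,120:320],None,fx=3,fy=3)[:,:,::-1])"
```

```text
time_s: 11.72
tool_pos: [0.5222, -0.1513, 0.0233]
eef_rot: [-0.235, 1.562, 0.235]
force: [0.4, 0.0, -0.1]
gripper_width: 0.307
t 11.72 local [-0.1242 -0.375 ] z 0.0233 F [ 0.4  0.  -0.1] gw 0.307
shift [20.3 -0.1  0.2] turn -0.2
scene [240.7 172.7] 166 [ 0.5043 -0.1012  0.006 ]
scene [399.1 260.7] 342 [0.5585 0.2681 0.006 ]
[array([-0.1263041 , -0.32184249]), array([0.03557898, 0.01451098])]
```

View pics/s7.png

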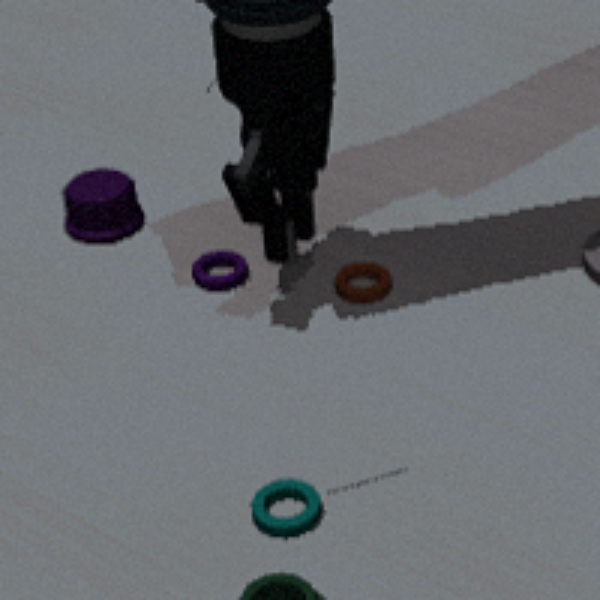

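```bash
python3 -m creep '[[8,0,0,0],[15,0,0,0],[19,0,0,0],[20,0,0,0],[20,0,0,0],[20,10,0,0],[20,20,0,0],[20,29,1,0]]';  python3 -c "
from h import *
to((-.037,-.10),.003)"
```

```text
time_s: 12.78
tool_pos: [0.5146, -0.1223, 0.0038]
eef_rot: [-0.235, 1.562, 0.236]
force: [0.1, -0.4, 0.8]
gripper_width: 0.31
t 12.78 local [-0.1228 -0.345 ] z 0.0038 F [ 0.1 -0.4  0.8] gw 0.31
shift [  0.7 245.3  85.1] turn -0.2
```

```bash
python3 -m creep '[[0.5,11,3,0],[0.5,22,7,0],[0.5,33,11,0],[0.5,44,15,0],[0.5,55,19,0],[0.5,66,23,0],[0.5,77,27,0],[0.5,88,31,0]]';  python3 -c "
from h import *
to((-.037,-.10),.003)
im,w=washers('scene');print([L(x) for x in w])
cv2.imwrite('pics/s8.png',cv2.resize(im[110:310,200:460],None,fx=3,fy=3)[:,:,::-1])"
```

```text
time_s: 13.78
tool_pos: [0.5182, -0.0283, 0.0033]
eef_rot: [-0.235, 1.562, 0.236]
force: [0.3, -1.2, 1.9]
gripper_width: 0.309
t 13.78 local [-0.0913 -0.2564] z 0.0033 F [ 0.3 -1.2  1.9] gw 0.309
shift [  0.2 156.5  53.8] turn -0.2
scene [278.5 190.9] 206 [ 0.5121 -0.0007  0.006 ]
scene [399.1 261. ] 354 [0.5591 0.2684 0.006 ]
[array([-0.08892438, -0.22825263]), array([0.03620674, 0.01459834])]
```

View pics/s8.png

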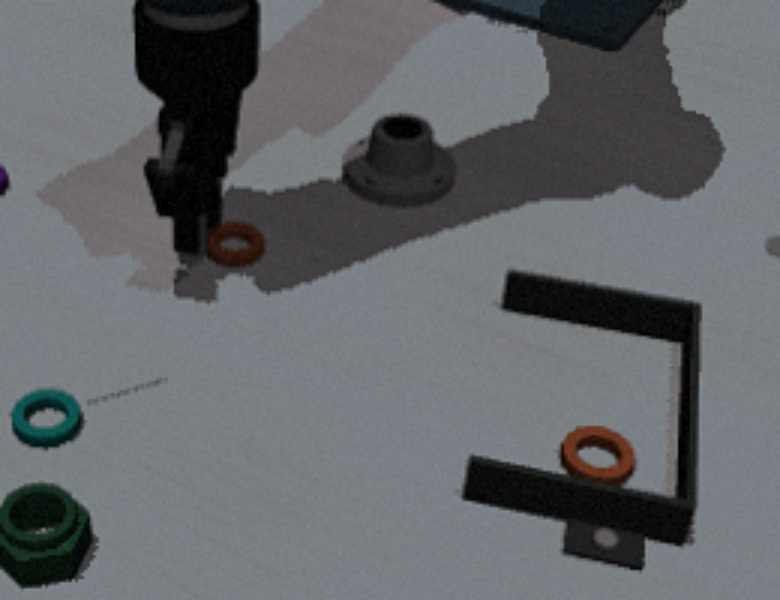

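Washer 2 (crop (237,243)) is flat, nested between the tips and clear of the flange. Washer 1 is well inside at (598,455).

```bash
python3 -m creep '[[0,12,4,0],[0,24,8,0],[0,36,12,0],[0,48,16,0],[0,60,20,0],[0,72,24,0],[0,84,28,0],[0,96,32,0]]'; python3 -m creep '[[0,10,4,0],[0,20,8,0],[0,30,12,0],[0,40,15,0],[0,50,18,0],[0,58,20,0],[0,60,20,0]]';  python3 -c "
from h import *
to((-.037,-.015),.003)
im,w=washers('scene');print([L(x) for x in w])
cv2.imwrite('pics/s9.png',cv2.resize(im[110:310,200:460],None,fx=3,fy=3)[:,:,::-1])"
```

```text
time_s: 14.82
tool_pos: [0.5202, 0.076, 0.0032]
eef_rot: [-0.236, 1.562, 0.239]
force: [0.4, -0.3, -1.0]
gripper_width: 0.307
time_s: 15.7
tool_pos: [0.5215, 0.1401, 0.0033]
eef_rot: [-0.236, 1.561, 0.24]
force: [0.0, -0.3, -1.2]
gripper_width: 0.311
t 15.7 local [-0.0379 -0.0967] z 0.0033 F [ 0.  -0.3 -1.2] gw 0.311
shift [ 0.5 81.7  1. ] turn 0.0
scene [355.5 223.3] 259 [0.5142 0.1676 0.006 ]
scene [399.2 261.1] 356 [0.5592 0.2685 0.006 ]
[array([-0.03670544, -0.06823478]), array([0.03635343, 0.01470812])]
```

View pics/s9.png

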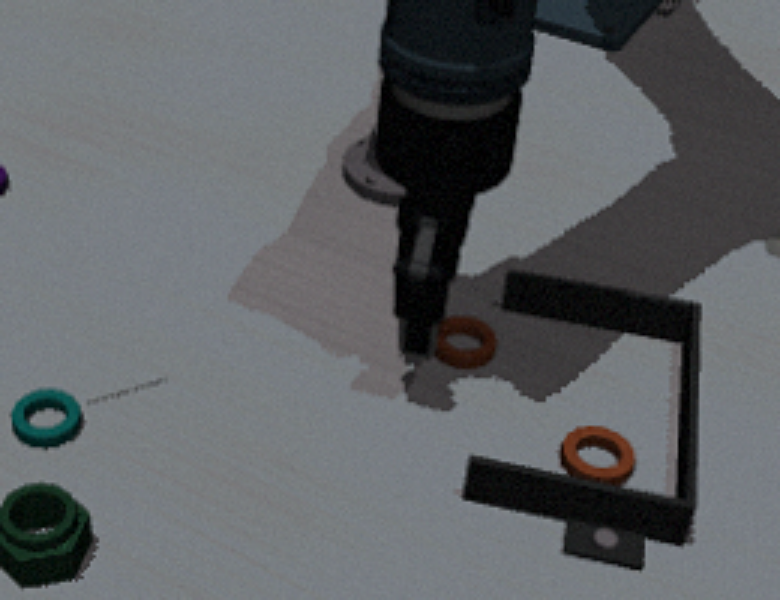

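Washer 2 (crop (466,342)) is at the mouth, between the walls. Now straight in.

```bash
python3 -m creep '[[0,12,0,0],[0,24,0,0],[0,36,0,0],[0,48,0,0],[0,60,0,0],[0,70,0,0],[0,78,0,0],[0,81,0,0]]'; python3 -m creep '[[0,-12,0,0],[0,-30,0,0],[-10,-60,0,0],[-40,-90,0,0],[-80,-130,0,0],[-120,-180,0,0],[-140,-230,0,0],[-140,-270,0,0]]';  python3 -c "
from h import *
to((-.037,-.015),.003)
for n in('scene','top'):
  im,w=washers(n);print([L(x) for x in w])
  cv2.imwrite('pics/%s10.png'%n,im[:,:,::-1])"
```

```text
time_s: 16.75
tool_pos: [0.4971, 0.2177, 0.0035]
eef_rot: [-0.236, 1.561, 0.24]
force: [-1.1, -1.2, -0.4]
gripper_width: 0.307
time_s: 17.75
tool_pos: [0.5796, -0.0451, 0.145]
eef_rot: [-0.234, 1.558, 0.235]
force: [0.1, 1.5, 0.2]
gripper_width: 0.31
t 17.75 local [-0.0377 -0.2908] z 0.145 F [0.1 1.5 0.2] gw 0.31
shift [142.2 275.7  -0.3] turn -0.2
scene [400.1 231.7] 294 [0.49   0.2429 0.006 ]
scene [399.2 260.8] 346 [0.5587 0.2684 0.006 ]
[array([-0.03733197,  0.01091033]), array([0.03583707, 0.01477161])]
top [142.1 190.5] 164 [0.5615 0.2664 0.006 ]
top [150.2 218.2] 172 [0.4915 0.2415 0.006 ]
[array([0.03793261, 0.01201974]), array([-0.03636052,  0.00912422])]
```

View pics/scene10.png

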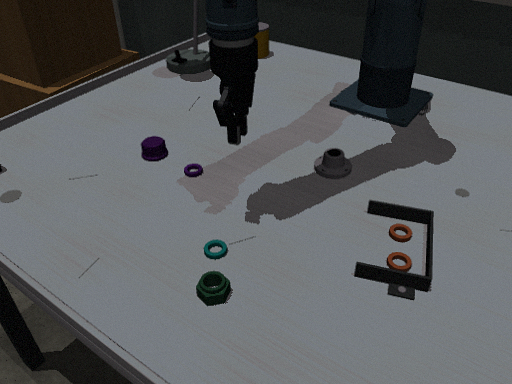

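View pics/top10.png

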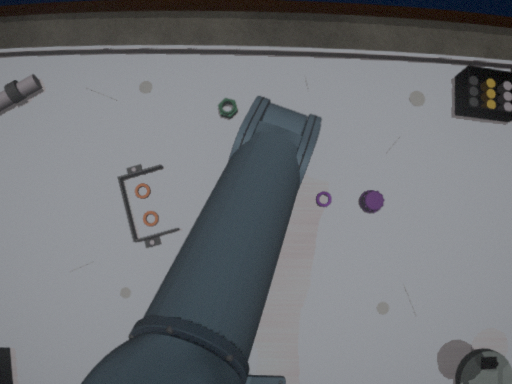

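Both washers lie flat inside the catch, at scene (400,232) and (399,261) and at top (143,191) and (151,218). In the scene view, the cover (153,148), flange (333,163) and nut (213,288) are at their starting pixels. The arm is 14 cm up and touching nothing, so I'll hand in.

```bash
python3 -m creep '[[0,0,0,0],[0,0,0,0],[0,0,0,0]]'; python3 -c "
from bench import arm
print(arm.close_job())"
```

```text
time_s: 18.23
tool_pos: [0.5785, -0.0478, 0.1436]
eef_rot: [-0.233, 1.561, 0.23]
force: [0.0, 0.7, -0.3]
gripper_width: 0.312
the job is handed in; nothing more can be done
None
```

I swept both copper washers flat along the cart top and into the catch, and handed the job in at about 18 s of the 64 s allowed. I pushed them one at a time at about 0.1 m/s, with each washer held between the part-open fingertips about 3 mm above the metal.

- **Washers:** the last checks in both cameras put them at about (+37, +13) mm and (−37, +10) mm in the catch frame. That is inside the limits by more than 30 mm in x and y. The two cameras agreed to within about 3 mm, and both washers looked flat.
- **Flange, cover and nut:** in the last scene picture all three were at their starting pixels. I judged this by eye and did not measure it again. The arm hid the flange in the last top view.
- **Look-alikes:** the purple and turquoise rings were not touched.
- **Arm:** at hand-in it was 14 cm up and touching nothing. The largest force I read was about 20 N, when I probed down to find the cart top.
- **Catch position:** I fitted it from the top camera only. It disagreed with hand-picked corners by up to about 7 mm, well within the margins above.

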